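# Find the heavy side of a balancing drum by feel and hold it down

## Task

The drum on the small balancing stand has a weight hidden inside, off to one side, and it stays wherever it is left. Take it by the crank handle and turn it at least half a turn to feel which side is heavy, then bring the heavy side straight down below the axis and finish while still gripping the handle there, with the drum at rest. Leave the oil can, the grease tin and the V-block where they stand.

Things in the scene. Friction and masses are not known exactly. Their poses are not given: they have to be found in the camera images.
- stand: grey balancing stand, fixed to the table: base 120 x 110 x 14 mm, post and bearing at the back. Origin on the table under the drum. The drum's axis is level, along the stand's x, 140 mm above the table; the -x side (crank side) faces the robot. The big shade of a fixed desk lamp hangs 0.3 to 0.5 m high to the left of the straight way from robot to stand: keep the arm and elbow clear of it
- hub (a point): point on the drum's axis at the centre of the drum's front (crank-side) face, 140 mm above the table; fixed to the stand, axes as the stand's. The bearing's drag is steady at 0.24 N m, the same both ways and at any angle, so the drum never turns by itself; it has no end stops
- drum: closed plain metal drum, 128 mm in diameter, 34 mm thick, origin on the axis; its x is the axis, its z points to the crank. Hidden inside, at any angle to the crank, is a weight of 0.45 to 0.54 kg, 42 mm off the axis (0.19 to 0.22 N m when level with it); with the drag, turning slowly takes 0.5 to 9 N at the handle. The rest is practically balanced
- crank_handle: black round crank handle, 18 mm in diameter, 62 mm long, parallel to the axis; origin at its middle, 59 mm in front of the drum's front face, 50 mm off the axis. The sleeve turns freely on its pin: gripped across from above it can be led round the whole circle without turning the hand. Its place round the hub shows the drum's angle
- oil_can: small bench oiler, 62 mm drum, 151 mm high with its spout; bystander, origin at the centre of its underside
- grease_tin: closed tin, 64 mm across, 40 mm high; bystander, origin at the centre of its underside
- v_block: small steel V-block, 44 x 40 x 32 mm; bystander, origin at the centre of its underside

How it is judged:
By the outcome, as a careful person would: the job done as asked, in the order asked, and still so for the second after the job is handed in, while the arm keeps its last pose, push and grip.
It also fails if it takes over 72 s, if anything falls off the work surface, if the arm or the gripper's body presses on something with over 40 N, if the wrist force passes 120 N, or if a joint passes its speed limit or range.

## Robot

A 7-joint arm with a two-finger parallel gripper is mounted at the origin on a cart in front of the work surface, level with it; the furniture and walls round the work are solid. World frame = base frame: x ahead of the robot, y to its left, z up, the work surface at z = 0. Lengths are in m, angles in rad, forces in N, time in s.
With the tool pointing down it reaches from about 0.425 to 0.875 m from the base axis. Payload 4.7 kg.
Tool frame: the origin (TCP) lies at the very end of the fingers, on their centre line; the grasp point (between the pads) lies 19 mm behind it; z points along the fingers, y is the line along which they close (so a half turn about z gives the same grasp; the last joint's range is limited). The gripper opens to 87 mm and grips with 3 to 60 N. Pads are 19 mm wide; open, the fingers measure 117 mm over their backs; the gripper's body (75 mm by 190 mm) begins 51 mm behind the grasp point.
Start: joints at [-1.256, 0.321, -0.07, 1.45, 0.023, 1.371, -0.057], TCP at [0.193, 0.621, 0.223] pointing down, gripper open.
Joint ranges: [-2.86, 2.86], [-0.3, 2.09], [-1.38, 1.24], [0.06, 2.45], [-1.56, 4.7], [0.09, 2.05], [-2.69, 2.69]. Speed limits (rad/s): [2.57, 2.57, 3.14, 3.14, 3.14, 3.14, 3.14].

## Interface

Orientations are given as a rotation vector (axis times angle).
In Python, from bench import get_state, get_image, get_calibration, close_job gives the robot as it stands.
- The arm moves only by the shell command python3 -m crank 'ROWS' [FORCE]. ROWS is JSON, a list of rows, each a list of 5 numbers: the opening, from 0 (shut) to 1 (fully open), then the shift along the world's x, y, z in units of 0.2 m (1.0 is 0.2 m), then the turn about the world's z in units of 2 pi rad (1.0 is 2 pi rad). A call has 1 to 5 rows; each row is the pose to reach, as a shift and turn from the pose commanded when the call began, turning the shorter way round; what a row does not reach only later rows make up. A row lasts 1/8 s, in which the tool goes at most 62.5 mm and 10.7 degrees, less where a joint would pass 70% of its speed; a pose out of reach is approached as far as the arm can. A call with a number of a shift or a turn outside -1 to 1 is refused whole. A call with a gripper value outside its range is refused whole. The fingers move at their own pace and stop on an object; FORCE is the grip in N (left out, the last holds). Time passes only in rows, so rows that repeat a pose let the fingers close. It gives the time, the measured TCP pose, the force, the opening and the grip force at its end, in the units of the state.
- get_state(): the state, without advancing time (a new reading comes with each control period).
- get_image(name): name is "scene" or "top" or "wrist"; returns the picture (480x640x3 uint8, red, green, blue); there is no depth.
- get_calibration(name): a dict with "fovy" (degrees; the focal length in pixels is half the picture's height over the tangent of half this angle, whatever the lens; pixels are square), "cx", "cy" (the principal point, pixels), "k1" (the pictures are not rectified: a ray, as slopes to the right and down, at radius r is drawn at 1 + k1 r^2 times it, then the intrinsics apply), "R" (3x3) and "t" (3): a world point X has camera coordinates R X + t. Camera axes: x right, y down, z forward; pixel columns grow to the right and rows downward; lengths in m; the calibration is good to about 2 mm. A picture is of the moment at which its call begins: read the wrist's pose just before it. get_calibration takes no time and is no camera call; for the wrist camera it gives the pose at the moment of the call.
- close_job(): hands the job in; it is judged then, once.
The state is a dict: "time": time; "joint_positions": joint angles; "qd": joint speeds; "joint_torque": joint torques, N m; "position": TCP position; "tool_rot": TCP orientation; "ft_force": force on the tool from outside, world axes, zero at the start; "torque": the same for the moment, N m; "grip_width": opening from 0.0 (shut) to 1.0 (fully open); "grip_force": force on a finger pad.
Only numpy, scipy, OpenCV 4.12 (cv2) and the standard library are available. Lean on these libraries where they do the work, as an engineer would, in place of code of your own. Each camera call takes 0.05 s, during which the arm holds its last target. There are 200 camera calls.

## Working session

There is one attempt and no reset: what is moved stays moved. The work goes in short steps, Python scripts to look and compute and a shell command to move; the robot and the scene stay as the last step left them, time stands still between calls to the robot, and variables do not carry over. Pictures are saved under pics/ and viewed, at most 10 in all, crops included, and the job is handed in when it is done.

```bash
mkdir -p pics; cat > h.py <<'E'
import numpy as np, cv2
from bench import *
def save(name,f):
    im=get_image(name); cv2.imwrite(f,im[:,:,::-1]); return im
def ray(c,u,v):
    f=240/np.tan(np.radians(c['fovy'])/2)
    d=np.array([(u-c['cx'])/f,(v-c['cy'])/f]); s=d.copy()
    for _ in range(20): s=d/(1+c['k1']*(s@s))
    R=np.array(c['R']);t=np.array(c['t'])
    return -R.T@t, R.T@np.array([s[0],s[1],1])
def plane(c,u,v,z):
    o,d=ray(c,u,v); return o+d*(z-o[2])/d[2]
def two(c1,p1,c2,p2):
    o1,d1=ray(c1,*p1);o2,d2=ray(c2,*p2)
    s=np.linalg.lstsq(np.c_[d1,-d2],o2-o1,rcond=None)[0]
    a=o1+s[0]*d1;b=o2+s[1]*d2
    return (a+b)/2,np.linalg.norm(a-b)
E
python3 - <<'E'
from h import *
for n in('scene','top'):
    save(n,f'pics/{n}1.png'); c=get_calibration(n); print(n,-np.array(c['R']).T@c['t'],c['fovy'])
s=get_state();print(s)
E
```

```text
scene [ 0.45107927 -0.96460169  0.7206501 ] 48.12660346136804
top [-0.07332183 -0.17143309  0.81203274] 52.46540196070896
{'time': 0.1, 'joint_positions': array([-1.25593126,  0.32174055, -0.07005815,  1.45158294,  0.02259685,
        1.37075825, -0.05691431]), 'qd': array([-3.12261388e-04, -2.65208721e-04,  5.47242976e-04, -2.11846202e-03,
       -4.61591499e-05,  6.40239088e-04, -3.47553284e-05]), 'joint_torque': array([-3.49109187e-04, -4.92575848e+01, -4.06058980e-01, -3.13396847e+01,
       -6.43136096e-02,  3.95264919e-02,  6.95698509e-05]), 'position': array([0.19247739, 0.62033036, 0.22156103]), 'tool_rot': array([-4.70656236e-01, -3.10597626e+00,  2.66323157e-03]), 'ft_force': array([-0.49763269, -0.35032948, -0.92896518]), 'torque': array([0.01917434, 0.03331245, 0.01809315]), 'grip_force': 0.0, 'grip_width': 1.0022911867217155}
```

View pics/scene1.png

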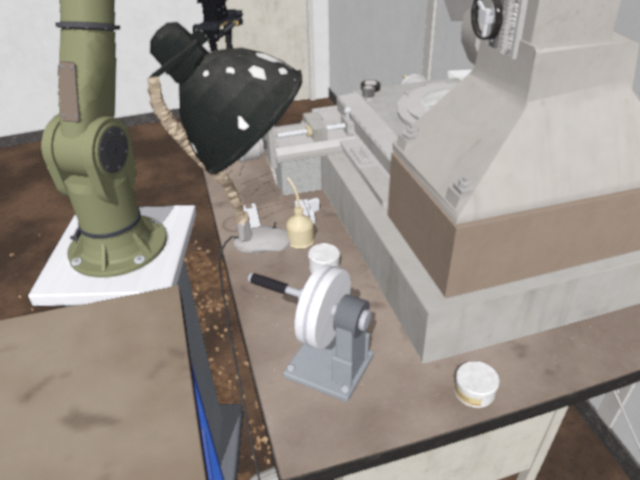

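View pics/top1.png

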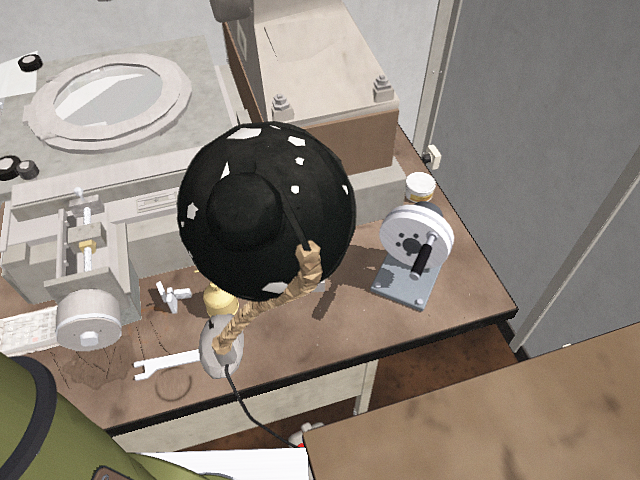

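The scene view shows the drum at about (322,308) with the black handle from (250,278) to (297,294). In the top view the drum is near (417,236), with the handle from (418,275) to (432,238). The lamp hangs to the left of the stand. I'll zoom in on both.

```bash
python3 - <<'E'
from h import *
a=cv2.imread('pics/scene1.png')[240:400,230:390]; b=cv2.imread('pics/top1.png')[170:320,350:500]
z=np.hstack([cv2.resize(a,(400,400),interpolation=2),cv2.resize(b,(400,400),interpolation=2)])
cv2.imwrite('pics/z1.png',z)
for n,(y0,y1,x0,x1) in dict(scene=(262,305,240,302),top=(228,285,405,445)).items():
    im=cv2.imread(f'pics/{n}1.png'); m=np.zeros(im.shape[:2],np.uint8)
    m[y0:y1,x0:x1]=(im[y0:y1,x0:x1].max(2)<55)*255
    k,l,s,c=cv2.connectedComponentsWithStats(m); i=1+np.argmax(s[1:,4]); p=np.argwhere(l==i)[:,::-1].astype(np.float32)
    print(n,s[i],c[i],cv2.minAreaRect(p),cv2.boxPoints(cv2.minAreaRect(p)).tolist())
E
```

```text
scene [273 281   3   1   3] [274. 281.] ((274.0, 281.0), (2.0, 0.0), 180.0) [[275.0, 281.0], [275.0, 281.0], [273.0, 281.0], [273.0, 281.0]]
top [411 244  21  31 327] [421.20183486 258.34862385] ((419.1723937988281, 257.5689392089844), (15.598407745361328, 31.01112174987793), 21.801410675048828) [[406.17236328125, 269.0689392089844], [417.68963623046875, 240.27584838867188], [432.17242431640625, 246.06893920898438], [420.6551513671875, 274.8620300292969]]
```

View pics/z1.png

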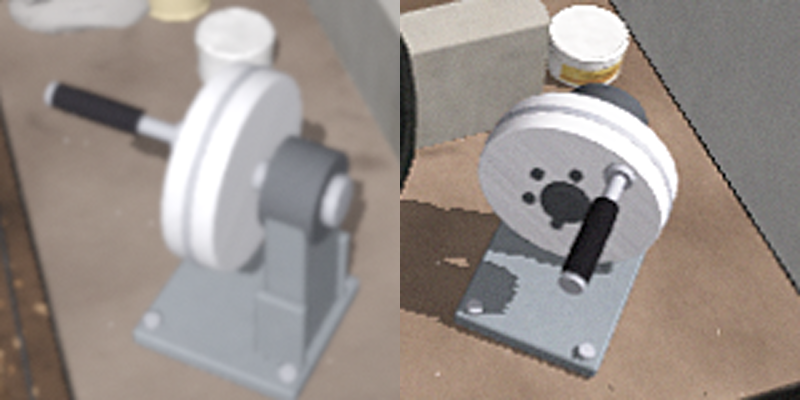

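The zoom shows the sleeve ends at scene (250.8,277.6) and (286,288.4), and at top (415.6,274.2) and (428,246). The hub disc is at top (411.9,245.7), and the base's front corners are at top (371.4,289.2) and (423.9,309.5).

```bash
python3 - <<'E'
from h import *
S=get_calibration('scene');T=get_calibration('top')
tip=two(S,(250.8,277.6),T,(415.6,274.2)); inn=two(S,(286,288.4),T,(428,246.1))
print('tip',tip,'inn',inn)
d=inn[0]-tip[0]; print('len',np.linalg.norm(d),'yaw',np.degrees(np.arctan2(d[1],d[0])))
hub=plane(T,411.9,245.7,.14); print('hub',hub)
fl=plane(T,371.4,289.2,.014);fr=plane(T,423.9,309.5,.014); bk=plane(S,350,398,.014); fs=plane(S,284.4,374,.014)
e=fl-fr; print(fl,fr,np.linalg.norm(e),'yaw',np.degrees(np.arctan2(-e[0],e[1])))
e=bk-fs; print(fs,bk,np.linalg.norm(e),'yaw',np.degrees(np.arctan2(e[1],e[0])))
for n,p in dict(tin_top=(420,183)).items(): print(n,plane(T,*p,.04))
E
```

```text
tip (array([ 0.34836494, -0.33827982,  0.18323917]), np.float64(0.002385269088938312)) inn (array([ 0.4026974 , -0.36707299,  0.18390215]), np.float64(0.0011403206252939351))
len 0.06149392459807679 yaw -27.921095345860667
hub [ 0.43867397 -0.35256749  0.14      ]
[ 0.43214776 -0.29138503  0.014     ] [ 0.38307776 -0.38531924  0.014     ] 0.10597877086495397 yaw -27.581974440721066
[ 0.38908775 -0.39059822  0.014     ] [ 0.49437739 -0.44373436  0.014     ] 0.11793793248320328 yaw -26.778542415553677
tin_top [ 0.68987678 -0.42571268  0.04      ]
```

```bash
python3 - <<'E'
from h import *
S=get_calibration('scene');T=get_calibration('top')
print('knob',two(S,(165,38),T,(243,208)))
for z in(.3,.35,.4,.5):
  print(z,[plane(T,u,v,z)[:2].round(3).tolist() for u,v in((265,210),(178,205),(355,205),(265,122),(265,298))])
print('scene rim ends',[ (y,[(o+d*(y-o[1])/d[1]).round(3).tolist() for o,d in [ray(S,*p) for p in((205,172),(301,70),(255,120))]]) for y in(-.05,0,.05,.1)])
print('cup',plane(S,323,262,.02),'can',plane(S,300,240,.02))
print([plane(T,*p,0)[:2].round(3).tolist() for p in((130,430),(515,312))])
E
```

```text
knob (array([ 0.22539688, -0.1136276 ,  0.48463067]), np.float64(0.00020671424767749864))
0.3 [[0.389, -0.112], [0.403, 0.012], [0.393, -0.24], [0.586, -0.106], [0.244, -0.117]]
0.35 [[0.343, -0.118], [0.357, -0.005], [0.347, -0.233], [0.521, -0.113], [0.213, -0.122]]
0.4 [[0.298, -0.124], [0.31, -0.023], [0.302, -0.227], [0.457, -0.119], [0.182, -0.127]]
0.5 [[0.208, -0.135], [0.217, -0.059], [0.211, -0.213], [0.328, -0.132], [0.12, -0.138]]
scene rim ends [(-0.05, [[0.238, -0.05, 0.208], [0.434, -0.05, 0.402], [0.346, -0.05, 0.312]]), (0, [[0.227, 0.0, 0.18], [0.433, 0.0, 0.385], [0.34, 0.0, 0.289]]), (0.05, [[0.215, 0.05, 0.152], [0.432, 0.05, 0.367], [0.334, 0.05, 0.267]]), (0.1, [[0.204, 0.1, 0.124], [0.431, 0.1, 0.35], [0.328, 0.1, 0.245]])]
cup [ 0.46170294 -0.10828603  0.02      ] can [ 0.41403686 -0.03009642  0.02      ]
[[0.183, 0.131], [0.378, -0.563]]
```

The shade spans roughly x 0.2–0.45, y −0.24–0.0 and z up to 0.5. I'll raise the arm and cross above it.

```bash
python3 -m crank '[[1,-0.215,-0.715,1,0],[1,-0.215,-0.715,1,0],[1,-0.215,-0.715,1,0],[1,-0.215,-0.715,1,0],[1,-0.215,-0.715,1,0]]' 10; python3 -m crank '[[1,0,0,0.85,0],[1,0,0,0.85,0],[1,0,0,0.85,0],[1,0,0,0.85,0]]'; python3 -c "
from bench import *;print(get_state()['joint_positions'])"
```

```text
time: 0.72
position: [0.1494, 0.4774, 0.4282]
tool_rot: [0.471, 3.105, 0.015]
ft_force: [0.2, 0.4, -0.9]
grip_width: 0.998
grip_force: 0.0
time: 1.23
position: [0.15, 0.4789, 0.5895]
tool_rot: [0.471, 3.104, 0.018]
ft_force: [0.1, -0.0, -0.9]
grip_width: 1.001
grip_force: 0.0
[-1.48742367  0.09222895  0.19346758  0.98748138 -0.01972272  2.05183614
 -0.03442044]
```

```bash
python3 -m crank '[[1,0.895,-0.5,-0.1,-0.1056],[1,0.895,-0.5,-0.1,-0.1056],[1,0.895,-0.5,-0.1,-0.1056],[1,0.895,-0.5,-0.1,-0.1056]]'; python3 -m crank '[[1,0.605,-0.79,0,-0.1056],[1,0.605,-0.79,0,-0.1056],[1,0.605,-0.79,0,-0.1056],[1,0.605,-0.79,0,-0.1056]]'; python3 -c "
from bench import *;print(get_state()['joint_positions'])"
```

```text
time: 1.72
position: [0.3322, 0.3748, 0.5662]
tool_rot: [1.471, 2.771, 0.006]
ft_force: [-0.5, 0.5, -0.1]
grip_width: 1.002
grip_force: 0.0
time: 2.22
position: [0.4521, 0.2148, 0.5669]
tool_rot: [2.293, 2.138, 0.005]
ft_force: [-0.6, 1.0, -0.1]
grip_width: 1.003
grip_force: 0.0
[-1.05380909  0.0671391   0.61329744  1.07471579 -0.03724609  2.0065631
 -0.52766397]
```

```bash
python3 -m crank '[[1,0.25,-0.965,0,-0.1056],[1,0.25,-0.965,0,-0.1056],[1,0.25,-0.965,0,-0.1056],[1,0.25,-0.965,0,-0.1056]]'; python3 -m crank '[[1,-0.145,-0.985,0,-0.1056],[1,-0.145,-0.985,0,-0.1056],[1,-0.145,-0.985,0,-0.1056],[1,-0.145,-0.985,0,-0.1056]]'; python3 -c "
from bench import *;print(get_state()['joint_positions'])"
```

```text
time: 2.72
position: [0.4999, 0.021, 0.5671]
tool_rot: [2.864, 1.274, 0.003]
ft_force: [-0.1, 0.5, 0.0]
grip_width: 0.999
grip_force: 0.0
time: 3.22
position: [0.4685, -0.1758, 0.5672]
tool_rot: [3.122, 0.271, 0.0]
ft_force: [0.3, 1.2, 0.1]
grip_width: 1.0
grip_force: 0.0
[-0.61847452  0.08965687  1.04318493  1.08186447 -0.07831907  2.00955601
 -1.00819768]
```

```bash
python3 -m crank '[[1,-0.495,-0.895,0,-0.1056],[1,-0.495,-0.895,0,-0.1056],[1,-0.495,-0.895,0,-0.1056],[1,-0.495,-0.895,0,-0.1056]]'; python3 -m crank '[[1,0,0,-0.75,0],[1,0,0,-0.75,0],[1,0,0,-0.75,0],[1,0,0,-0.75,0]]';python3 - <<'E'
from h import *
s=get_state();print(s['joint_positions'],s['position'],s['tool_rot'])
T=get_calibration('wrist')
save('wrist','pics/w1.png')
P=lambda X:(lambda c:[T['cx']+240/np.tan(np.radians(T['fovy'])/2)*c[0]/c[2],T['cy']+240/np.tan(np.radians(T['fovy'])/2)*c[1]/c[2]])(T['R']@np.array(X)+T['t'])
print(P((.3755,-.3527,.1836)),P((.4387,-.3526,.14)))
E
```

```text
time: 3.72
position: [0.3678, -0.3535, 0.5669]
tool_rot: [3.041, -0.76, -0.004]
ft_force: [0.6, 0.2, -0.3]
grip_width: 1.004
grip_force: 0.0
time: 4.22
position: [0.3709, -0.3484, 0.4155]
tool_rot: [3.049, -0.739, -0.008]
ft_force: [-0.0, 0.8, -0.0]
grip_width: 1.0
grip_force: 0.0
[-0.49872477 -0.08197274  1.13657344  1.46957512  0.08135317  1.70884407
 -1.39873033] [ 0.37090001 -0.34839353  0.41552032] [ 3.04865886 -0.73880059 -0.00772398]
[np.float64(324.8732490218316), np.float64(198.66508282346217)] [np.float64(296.2559140552844), np.float64(137.16692575597455)]
```

View pics/w1.png

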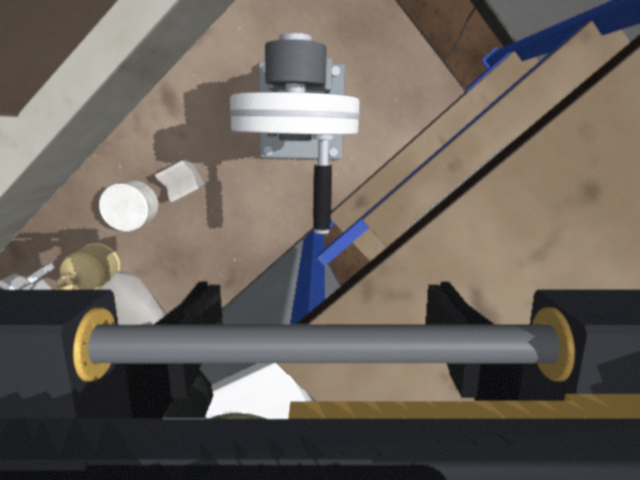

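The wrist view shows the handle at (322,197), within 3 px of the prediction. The hand is aligned, and the tin (128,205) and V-block (180,180) are well to the left. Next I descend.

```bash
python3 -m crank '[[1,0,0,-0.9,0],[1,0,0,-0.9,0],[1,0,0,-0.9,0],[1,0,0,-0.9,0]]'; python3 -m crank '[[1,0,0,-0.2,0],[1,0,0,-0.36,0],[1,0,0,-0.36,0]]'; python3 -c "
from bench import *;s=get_state();print(s['joint_positions'],s['position'])"
```

```text
time: 4.78
position: [0.3699, -0.3489, 0.236]
tool_rot: [3.045, -0.742, -0.012]
ft_force: [-0.1, 0.5, 1.4]
grip_width: 0.999
grip_force: 0.0
time: 5.15
position: [0.3722, -0.3504, 0.1671]
tool_rot: [3.044, -0.74, -0.003]
ft_force: [0.8, -0.6, 0.4]
grip_width: 0.996
grip_force: 0.0
[-0.41573391  0.08831749  1.17859475  1.8978963  -0.07798539  1.20842789
 -1.25877866] [ 0.37221603 -0.3503522   0.16707299]
```

```bash
for i in 1 2; do python3 -m crank '[[0,0,0,0,0],[0,0,0,0,0],[0,0,0,0,0],[0,0,0,0,0],[0,0,0,0,0]]' 45; done; python3 -c "
from h import *
s=get_state();p=s['position'];c=np.array([.3863,-.3253]);print(p,s['ft_force'],(p[:2]-c)@[.462,.887],(p[:2]-c)@[.887,-.462],p[2]+.019-.14)"
```

```text
time: 5.78
position: [0.3716, -0.3494, 0.1657]
tool_rot: [3.047, -0.74, -0.002]
ft_force: [0.3, 0.6, -0.0]
grip_width: 0.519
grip_force: 0.0
time: 6.4
position: [0.3719, -0.3487, 0.1655]
tool_rot: [3.048, -0.74, -0.002]
ft_force: [1.8, 2.5, 0.7]
grip_width: 0.187
grip_force: 45.0
[ 0.37185934 -0.34872672  0.16551753] [1.84162461 2.4667433  0.68426053] -0.027451082135841035 -0.001985718098986823 0.044517531413991646
```

```bash
cat > t.py <<'E'
import numpy as np,sys
def tab(a0,a1,step=12,per=2):
    L=np.array([.462,.887]);P=lambda a:np.r_[-.05*np.sin(np.radians(a))*L,.05*np.cos(np.radians(a))]
    n=round(abs(a1-a0)/step); A=np.linspace(a0,a1,n+1)
    for i in range(0,n,per):
        print(A[min(i+per,n)],[np.round((P(a)-P(A[i]))/.2,3).tolist() for a in A[i+1:i+per+1]])
a=list(map(float,sys.argv[1:])); tab(a[0],a[1],a[2] if len(a)>2 else 12)
E
python3 t.py 33 249
```

```text
57.0 [[-0.019, -0.036, -0.033], [-0.034, -0.065, -0.074]]
81.0 [[-0.011, -0.021, -0.047], [-0.017, -0.033, -0.097]]
105.0 [[-0.001, -0.002, -0.052], [0.003, 0.005, -0.104]]
129.0 [[0.009, 0.017, -0.049], [0.022, 0.042, -0.093]]
153.0 [[0.017, 0.033, -0.037], [0.037, 0.072, -0.065]]
177.0 [[0.023, 0.043, -0.019], [0.046, 0.089, -0.027]]
201.0 [[0.024, 0.046, 0.003], [0.047, 0.091, 0.016]]
225.0 [[0.022, 0.041, 0.024], [0.04, 0.077, 0.057]]
249.0 [[0.015, 0.029, 0.041], [0.026, 0.05, 0.087]]
```

```bash
cat > lg.py <<'E'
import json
from h import *
s=get_state();p=np.array(s['position']);f=np.array(s['ft_force']);c=np.array([.3863,-.3253])
l=(p[:2]-c)@[.462,.887];u=p[2]+.019-.14;fl=f[:2]@[.462,.887]
a=np.degrees(np.arctan2(-l,u))%360
print('t%.2f phi %.1f r %.1f ax %.1f Flat %.1f Fz %.1f Fax %.1f w%.3f'%(s['time'],a,1e3*np.hypot(l,u),1e3*((p[:2]-c)@[.887,-.462]),fl,f[2],f[:2]@[.887,-.462],s['grip_width']))
open('log.txt','a').write(json.dumps([s['time'],l,u,fl,f[2]])+'\n')
E
python3 lg.py
python3 -m crank '[[0,-0.019,-0.036,-0.033,0],[0,-0.034,-0.065,-0.074,0]]' >/dev/null; python3 lg.py
python3 -m crank '[[0,-0.011,-0.021,-0.047,0],[0,-0.017,-0.033,-0.097,0]]' >/dev/null; python3 lg.py
```

```text
t6.40 phi 31.7 r 52.3 ax -2.0 Flat 3.0 Fz 0.7 Fax 0.5 w0.187
t6.65 phi 54.2 r 50.9 ax -2.2 Flat 7.2 Fz 4.7 Fax -1.9 w0.179
t6.90 phi 78.2 r 49.4 ax -2.3 Flat 8.1 Fz 3.9 Fax -3.6 w0.180
```

```bash

python3 -m crank '[[0,-0.001,-0.002,-0.052,0],[0,0.003,0.005,-0.104,0]]' >/dev/null; python3 lg.py
python3 -m crank '[[0,0.009,0.017,-0.049,0],[0,0.022,0.042,-0.093,0]]' >/dev/null; python3 lg.py
python3 -m crank '[[0,0.017,0.033,-0.037,0],[0,0.037,0.072,-0.065,0]]' >/dev/null; python3 lg.py
```

```text
t7.15 phi 102.9 r 47.9 ax -2.2 Flat 9.7 Fz 7.5 Fax -2.4 w0.180
t7.40 phi 128.1 r 47.0 ax -2.0 Flat 9.4 Fz 12.9 Fax -4.8 w0.179
t7.65 phi 152.3 r 46.6 ax -1.7 Flat 7.5 Fz 17.4 Fax -5.0 w0.180
```

```bash
cat > fit.py <<'E'
from h import *; import json
from scipy.optimize import least_squares
D=np.array([json.loads(x) for x in open('log.txt')])
l,u=D[:,1:3].T
for fixed in (True,False):
    f=lambda q:np.hypot(l-q[0],u-q[1])-(.05 if fixed else q[2])
    q=least_squares(f,[0,0,.05]).x; print('centre mm',q*1e3,'res',f(q).round(4)*1e3)
    if fixed: c=q[:2]
ph=np.unwrap(np.arctan2(-(l-c[0]),u-c[1]))
sg=np.sign(np.gradient(ph)); T=D[:,3]*np.cos(ph)+D[:,4]*np.sin(ph); Rr=-D[:,3]*np.sin(ph)+D[:,4]*np.cos(ph)
print('phi',np.degrees(ph).round(1)); print('T',T.round(1)); print('R',Rr.round(1))
m=np.r_[False,np.abs(np.diff(ph))>np.radians(8)]
# torque resisting +phi: T*r = drag*sign + M*sin(heavy stuff)
sd=np.sign(np.r_[1,np.diff(ph)])
A=np.c_[np.cos(ph),np.sin(ph)][m]; b=(T*.05-.24*sd)[m]
k=np.linalg.lstsq(A,b,rcond=None)[0]; print('M',np.hypot(*k),'res',(A@k-b).round(3))
A3=np.c_[A,sd[m]]; k3=np.linalg.lstsq(A3,(T*.05)[m],rcond=None)[0]
# weight angle psi=phi+d; resisting torque to +phi from weight = -M*sin(psi) (top->falls helps)
for kk in (k,k3):
    # -M sin(phi+d) = -M cos d sin phi - M sin d cos phi
    d=np.arctan2(-kk[0],-kk[1]); print('M %.3f offset d %.1f -> final handle phi (weight at 180): %.1f'%(np.hypot(kk[0],kk[1]),np.degrees(d),(180-np.degrees(d))%360),kk[2:])
E
python3 fit.py
```

```text
centre mm [ 1.15496668  3.39030125 50.        ] res [ 0.1  0.  -0.  -0.1 -0.   0.1]
centre mm [ 1.5140339   3.41489601 50.29355055] res [-0.  0.  0. -0. -0.  0.]
phi [ 34.8  58.1  82.3 106.4 130.3 152.9]
T [2.9 7.8 4.9 4.5 3.7 1.3]
R [ -1.2  -3.6  -7.5 -11.4 -15.5 -18.9]
M 0.18700249212215952 res [-0.025  0.049 -0.008 -0.042  0.025]
M 0.187 offset d -99.3 -> final handle phi (weight at 180): 279.3 []
M 0.187 offset d -100.1 -> final handle phi (weight at 180): 280.1 [0.23760536]
```

```bash

python3 -m crank '[[0,0.025,0.048,-0.015,0],[0,0.048,0.094,-0.023,0]]' >/dev/null; python3 lg.py
python3 -m crank '[[0,0.024,0.046,0.003,0],[0,0.047,0.091,0.016,0]]' >/dev/null; python3 lg.py
python3 -m crank '[[0,0.022,0.041,0.024,0],[0,0.04,0.077,0.057,0]]' >/dev/null; python3 lg.py
python3 fit.py; python3 t.py 225 345
```

```text
t7.90 phi 175.8 r 46.4 ax -1.5 Flat -1.6 Fz 4.9 Fax 0.5 w0.183
t8.15 phi 203.1 r 47.1 ax -1.2 Flat -0.9 Fz -1.0 Fax 4.0 w0.181
t8.40 phi 229.4 r 48.5 ax -1.0 Flat 0.1 Fz -3.1 Fax 4.7 w0.182
centre mm [ 1.14555133  3.47463943 50.        ] res [ 0.  -0.  -0.1 -0.1  0.   0.2 -0.1 -0.1  0. ]
centre mm [ 1.11585248  3.45021871 49.96820673] res [ 0.1 -0.  -0.  -0.1  0.   0.2 -0.1 -0.1  0. ]
phi [ 34.9  58.2  82.4 106.5 130.4 153.  174.8 200.4 225.5]
T [2.9 7.8 4.9 4.5 3.7 1.3 2.1 1.2 2.1]
R [ -1.2  -3.6  -7.5 -11.4 -15.5 -18.9  -4.8   0.6   2.2]
M 0.17222764692205977 res [-0.035  0.046 -0.005 -0.033  0.038 -0.03   0.01  -0.004]
M 0.172 offset d -99.3 -> final handle phi (weight at 180): 279.3 []
M 0.178 offset d -97.2 -> final handle phi (weight at 180): 277.2 [0.24711288]
249.0 [[0.015, 0.029, 0.041], [0.026, 0.05, 0.087]]
273.0 [[0.006, 0.012, 0.05], [0.008, 0.014, 0.103]]
297.0 [[-0.004, -0.007, 0.052], [-0.012, -0.024, 0.1]]
321.0 [[-0.013, -0.025, 0.044], [-0.03, -0.058, 0.081]]
345.0 [[-0.02, -0.039, 0.028], [-0.043, -0.082, 0.047]]
```

Both fits agree and the forces are low, so I'll continue to 345° to get more data.

```bash

python3 -m crank '[[0,0.015,0.029,0.041,0],[0,0.026,0.05,0.087,0]]' >/dev/null; python3 lg.py
python3 -m crank '[[0,0.006,0.012,0.05,0],[0,0.008,0.014,0.103,0]]' >/dev/null; python3 lg.py
python3 -m crank '[[0,-0.004,-0.007,0.052,0],[0,-0.012,-0.024,0.1,0]]' >/dev/null; python3 lg.py
python3 -m crank '[[0,-0.013,-0.025,0.044,0],[0,-0.03,-0.058,0.081,0]]' >/dev/null; python3 lg.py
python3 -m crank '[[0,-0.02,-0.039,0.028,0],[0,-0.043,-0.082,0.047,0]]' >/dev/null; python3 lg.py
python3 fit.py; python3 t.py 345 249 8;  python3 -c "
from bench import *;print(get_state()['joint_positions'])"
```

```text
t8.65 phi 253.9 r 50.1 ax -0.7 Flat 0.6 Fz -4.1 Fax 6.5 w0.181
t8.90 phi 277.4 r 51.7 ax -0.7 Flat 0.2 Fz -5.4 Fax 7.4 w0.180
t9.15 phi 300.0 r 53.1 ax -0.8 Flat 1.5 Fz -6.7 Fax 6.3 w0.182
t9.40 phi 321.6 r 53.9 ax -1.0 Flat 3.1 Fz -10.3 Fax 7.7 w0.180
t9.65 phi 342.0 r 54.1 ax -1.3 Flat 7.3 Fz -8.3 Fax 6.3 w0.178
centre mm [ 1.28750114  3.60490361 50.        ] res [-0.   0.   0.1  0.1  0.2  0.4  0.1 -0.  -0.   0.   0.1  0.2  0.3  0.2]
centre mm [ 1.28449075  3.62511383 50.11744122] res [-0.1 -0.1 -0.1 -0.   0.1  0.3 -0.  -0.1 -0.1 -0.1 -0.   0.1  0.1  0.1]
phi [ 35.1  58.4  82.6 106.6 130.4 152.9 174.7 200.2 225.3 249.5 273.5 297.1
 320.2 342.2]
T [2.9 7.7 4.9 4.5 3.7 1.3 2.1 1.2 2.1 3.7 5.4 6.6 9.  9.5]
R [ -1.2  -3.7  -7.5 -11.4 -15.5 -18.9  -4.8   0.6   2.2   2.   -0.2  -1.7
  -5.9  -5.7]
M 0.1942534617859562 res [-0.042  0.025 -0.035 -0.067  0.005 -0.057 -0.004 -0.004 -0.014 -0.021
 -0.005 -0.063 -0.05 ]
M 0.194 offset d -91.1 -> final handle phi (weight at 180): 271.1 []
M 0.204 offset d -92.1 -> final handle phi (weight at 180): 272.1 [0.26711012]
329.0 [[0.015, 0.029, -0.011], [0.03, 0.057, -0.027]]
313.0 [[0.013, 0.025, -0.02], [0.025, 0.048, -0.044]]
297.0 [[0.01, 0.019, -0.027], [0.018, 0.035, -0.057]]
281.0 [[0.006, 0.012, -0.032], [0.01, 0.02, -0.066]]
265.0 [[0.002, 0.004, -0.035], [0.002, 0.003, -0.069]]
249.0 [[-0.003, -0.005, -0.034], [-0.007, -0.014, -0.068]]
[-0.51787551  0.01781995  1.15995752  1.91444499 -0.01587438  1.21811077
 -1.3973962 ]
```

```bash
python3 t.py 345 105; python3 t.py 105 273
```

```text
321.0 [[0.023, 0.043, -0.019], [0.043, 0.082, -0.047]]
297.0 [[0.017, 0.033, -0.037], [0.03, 0.058, -0.081]]
273.0 [[0.009, 0.017, -0.049], [0.012, 0.024, -0.1]]
249.0 [[-0.001, -0.002, -0.052], [-0.008, -0.014, -0.103]]
225.0 [[-0.011, -0.021, -0.047], [-0.026, -0.05, -0.087]]
201.0 [[-0.019, -0.036, -0.033], [-0.04, -0.077, -0.057]]
177.0 [[-0.023, -0.045, -0.014], [-0.047, -0.091, -0.016]]
153.0 [[-0.024, -0.046, 0.008], [-0.046, -0.089, 0.027]]
129.0 [[-0.02, -0.039, 0.028], [-0.037, -0.072, 0.065]]
105.0 [[-0.013, -0.025, 0.044], [-0.022, -0.042, 0.093]]
129.0 [[0.009, 0.017, -0.049], [0.022, 0.042, -0.093]]
153.0 [[0.017, 0.033, -0.037], [0.037, 0.072, -0.065]]
177.0 [[0.023, 0.043, -0.019], [0.046, 0.089, -0.027]]
201.0 [[0.024, 0.046, 0.003], [0.047, 0.091, 0.016]]
225.0 [[0.022, 0.041, 0.024], [0.04, 0.077, 0.057]]
249.0 [[0.015, 0.029, 0.041], [0.026, 0.05, 0.087]]
273.0 [[0.006, 0.012, 0.05], [0.008, 0.014, 0.103]]
```

```bash

python3 -m crank '[[0,0.023,0.043,-0.019,0],[0,0.043,0.082,-0.047,0]]' >/dev/null; python3 lg.py
python3 -m crank '[[0,0.017,0.033,-0.037,0],[0,0.03,0.058,-0.081,0]]' >/dev/null; python3 lg.py
python3 -m crank '[[0,0.009,0.017,-0.049,0],[0,0.012,0.024,-0.1,0]]' >/dev/null; python3 lg.py
python3 -m crank '[[0,-0.001,-0.002,-0.052,0],[0,-0.008,-0.014,-0.103,0]]' >/dev/null; python3 lg.py
python3 -m crank '[[0,-0.011,-0.021,-0.047,0],[0,-0.026,-0.05,-0.087,0]]' >/dev/null; python3 lg.py
python3 -m crank '[[0,-0.019,-0.036,-0.033,0],[0,-0.04,-0.077,-0.057,0]]' >/dev/null; python3 lg.py
python3 -m crank '[[0,-0.023,-0.045,-0.014,0],[0,-0.047,-0.091,-0.016,0]]' >/dev/null; python3 lg.py
python3 -m crank '[[0,-0.024,-0.046,0.008,0],[0,-0.046,-0.089,0.027,0]]' >/dev/null; python3 lg.py
python3 -m crank '[[0,-0.02,-0.039,0.028,0],[0,-0.037,-0.072,0.065,0]]' >/dev/null; python3 lg.py
python3 -m crank '[[0,-0.013,-0.025,0.044,0],[0,-0.022,-0.042,0.093,0]]' >/dev/null; python3 lg.py
python3 fit.py
```

```text
t9.90 phi 323.2 r 53.8 ax -1.0 Flat -1.6 Fz 2.8 Fax 4.6 w0.181
t10.15 phi 299.8 r 52.9 ax -0.8 Flat 1.2 Fz 4.0 Fax 3.5 w0.181
t10.40 phi 276.7 r 51.6 ax -0.7 Flat 2.6 Fz 5.3 Fax 5.6 w0.187
t10.65 phi 253.1 r 50.2 ax -0.7 Flat 3.2 Fz 6.7 Fax 4.7 w0.181
t10.90 phi 229.0 r 48.6 ax -0.9 Flat 3.9 Fz 7.0 Fax 3.9 w0.185
t11.15 phi 204.6 r 47.5 ax -1.1 Flat 5.4 Fz 13.3 Fax 1.9 w0.185
t11.40 phi 180.9 r 46.6 ax -1.5 Flat 10.0 Fz 10.6 Fax 2.8 w0.181
t11.65 phi 156.6 r 46.1 ax -1.9 Flat 8.6 Fz -0.5 Fax 5.0 w0.183
t11.90 phi 129.9 r 46.5 ax -2.3 Flat 5.4 Fz -4.8 Fax 6.1 w0.182
t12.15 phi 103.5 r 47.6 ax -2.5 Flat 4.1 Fz -5.5 Fax 7.0 w0.176
centre mm [ 1.35419981  3.57197126 50.        ] res [ 0.1  0.1  0.1  0.2  0.3  0.4  0.  -0.1 -0.1 -0.   0.   0.2  0.2  0.2
  0.1  0.   0.   0.   0.1  0.2  0.2 -0.1 -0.1 -0.1]
centre mm [ 1.33276877  3.6118494  50.08921369] res [-0.1 -0.   0.   0.1  0.2  0.3 -0.  -0.1 -0.1 -0.1 -0.   0.1  0.1  0.1
 -0.  -0.1 -0.1 -0.   0.   0.2  0.1 -0.2 -0.2 -0.2]
phi [ 35.1  58.4  82.6 106.6 130.3 152.8 174.6 200.1 225.3 249.5 273.6 297.2
 320.3 342.2 322.  297.  272.8 248.7 224.9 201.5 179.3 156.8 132.  107.1]
T [ 2.9  7.7  4.9  4.5  3.7  1.3  2.1  1.2  2.1  3.7  5.4  6.6  9.   9.5
 -3.  -3.  -5.1 -7.4 -7.7 -9.9 -9.8 -8.1 -7.1 -6.5]
R [ -1.2  -3.7  -7.5 -11.4 -15.5 -18.9  -4.8   0.6   2.2   2.   -0.2  -1.7
  -5.9  -5.7   1.2   2.9   2.8   0.5  -2.2 -10.4 -10.7  -2.9  -0.8  -2.3]
M 0.2055620475155906 res [-0.027  0.038 -0.027 -0.066 -0.001 -0.067 -0.019 -0.02  -0.029 -0.031
 -0.01  -0.061 -0.042  0.063 -0.011  0.012  0.042 -0.009  0.059  0.048
 -0.017 -0.009  0.038]
M 0.206 offset d -94.3 -> final handle phi (weight at 180): 274.3 []
M 0.201 offset d -93.2 -> final handle phi (weight at 180): 273.2 [0.26574041]
```

```bash

python3 -m crank '[[0,0.009,0.017,-0.049,0],[0,0.022,0.042,-0.093,0]]' >/dev/null; python3 lg.py
python3 -m crank '[[0,0.017,0.033,-0.037,0],[0,0.037,0.072,-0.065,0]]' >/dev/null; python3 lg.py
python3 -m crank '[[0,0.023,0.043,-0.019,0],[0,0.046,0.089,-0.027,0]]' >/dev/null; python3 lg.py
python3 -m crank '[[0,0.024,0.046,0.003,0],[0,0.047,0.091,0.016,0]]' >/dev/null; python3 lg.py
python3 -m crank '[[0,0.022,0.041,0.024,0],[0,0.04,0.077,0.057,0]]' >/dev/null; python3 lg.py
python3 -m crank '[[0,0.015,0.029,0.041,0],[0,0.026,0.05,0.087,0]]' >/dev/null; python3 lg.py
python3 -m crank '[[0,0.006,0.012,0.05,0],[0,0.008,0.014,0.103,0]]' >/dev/null; python3 lg.py
python3 fit.py|tail -6
python3 -m crank '[[0,0,0,0,0],[0,0,0,0,0],[0,0,0,0,0],[0,0,0,0,0]]' >/dev/null; python3 lg.py; python3 fit.py|grep -A4 phi|head -4
```

```text
t12.40 phi 127.9 r 46.8 ax -2.2 Flat 5.7 Fz 8.2 Fax 1.7 w0.182
t12.65 phi 153.1 r 46.4 ax -1.8 Flat 4.6 Fz 12.3 Fax 0.7 w0.181
t12.90 phi 176.9 r 46.5 ax -1.5 Flat -0.2 Fz 10.1 Fax 2.9 w0.182
t13.15 phi 202.2 r 47.1 ax -1.3 Flat -2.1 Fz 1.5 Fax 5.5 w0.181
t13.40 phi 228.0 r 48.4 ax -1.0 Flat 0.0 Fz -3.2 Fax 9.0 w0.181
t13.65 phi 252.7 r 50.0 ax -0.8 Flat 0.5 Fz -3.8 Fax 8.7 w0.181
t13.90 phi 276.3 r 51.6 ax -0.8 Flat 1.1 Fz -5.3 Fax 8.5 w0.181
  -9.7 -13.1 -10.   -2.1   2.3   1.9   0.9]
M 0.19951002940462065 res [-0.034  0.033 -0.03  -0.066  0.002 -0.061 -0.012 -0.013 -0.022 -0.027
 -0.008 -0.063 -0.046  0.061 -0.01   0.017  0.049 -0.001  0.067  0.054
 -0.014 -0.008  0.035 -0.011 -0.001 -0.005 -0.025 -0.019 -0.011 -0.028]
M 0.200 offset d -93.0 -> final handle phi (weight at 180): 273.0 []
M 0.204 offset d -93.1 -> final handle phi (weight at 180): 273.1 [0.26363977]
t14.40 phi 277.0 r 51.7 ax -0.7 Flat 3.8 Fz 4.7 Fax 4.3 w0.182
phi [ 35.1  58.4  82.5 106.5 130.3 152.8 174.6 200.1 225.3 249.6 273.6 297.2
 320.3 342.2 322.  297.  272.8 248.8 224.9 201.5 179.3 156.8 132.  107.1
 130.2 153.5 175.6 199.2 224.  248.4 272.4 273.2]
T [ 2.9  7.7  4.9  4.5  3.7  1.3  2.1  1.2  2.1  3.7  5.4  6.6  9.   9.5
```

```bash
python3 -m crank '[[0,0,0,0,0],[0,0,0,0,0],[0,0,0,0,0],[0,0,0,0,0],[0,0,0,0,0]]' >/dev/null; python3 lg.py; python3 -c "
from h import *
save('scene','pics/end.png');print(get_state()['qd'].round(4))"
```

```text
t15.03 phi 277.0 r 51.6 ax -0.7 Flat 2.8 Fz 5.6 Fax 6.0 w0.183
[ 0.0008 -0.0012  0.      0.0015  0.0002  0.0008  0.0005]
```

View pics/end.png

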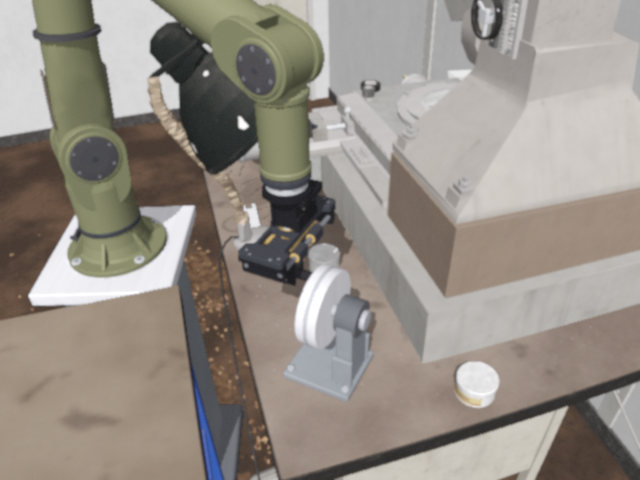

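The final view shows the hand holding the handle on the far side of the drum. The lamp is clear, and the tins at (323,258) and (476,385) haven't moved. The drum is at rest.

```bash
python3 -c "
from bench import *;print(close_job())"
```

```text
the job is handed in; nothing more can be done
None
```

I turned the drum about 307° one way, then part-way back and forward again to feel for the weight, and handed the job in at about 15 s with the handle still gripped, the drum at rest and the heavy side straight down, to within a few degrees by the force fit; the tins stood where they were in the last view, but I didn't check the oil can and V-block at the end.

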